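Fit the strip sander's platen and hold its tensioner back for the new belt

TASK

The strip sander's belt is off. Take the largest steel platen out of the wooden rack and slide it down into the slot of the sander's platen holder, fully home, and let it go; then take the black grip of the sprung tensioner arm, swing the arm back (clockwise seen from above) past the click of its ratchet catch, and finish still holding it there by the grip, clear of the catch and not resting on it, so the new belt can be slipped on. Leave everything else where it is.

Things in the scene. Friction and masses are not known exactly. Their poses are not given: they have to be found in the camera images.
- sander: Strip sander fixed to the bench, wheels up: grey case, aluminium deck 295 (x) x 335 (y) mm, its top 100 mm above the bench. Origin: on the bench under the deck's middle; x to its back, y to its left, z up. Rubber drive wheel (radius 30) at (-50,-130) mm, steel wheel (radius 25) at (-55,130), both 30 to 82 mm above the deck. Platen holder along the front, tensioner arm behind it.
- platen_slot (a point): Centre of the mouth of the upward slot in the dark steel platen holder (block 44 x 140 mm, top 26 mm above the deck), at (-77,0) mm in the sander's axes, which it shares. Slot 112 mm along y, 10 mm along x, 26 mm deep to the deck. Behind it two posts 16 mm wide at y = -47 and 47 mm, faces 7 mm behind the slot's centre, rise 46 mm above the mouth; between them and in front it is clear.
- platen: The platen to fit: a plain ground-steel plate 110 mm long (its y), 8 mm thick (its x), 78 mm tall (its z), about 0.5 kg, both faces alike, lower edges bevelled by 2 mm; the longest and tallest plate there. Origin: middle of its lower edge. It stands on edge in one of the rack's three slots. Seated, its origin is 26 mm below platen_slot and its top 52 mm above it.
- plate_rack: Light wooden rack block 170 (x) x 140 (y) x 33 mm, fixed to the bench, with three slots 112 x 10 mm, 25 mm deep, running along its y, at x = -55, 0 and +55 mm. Origin: centre of its underside; slot floors are 8 mm above the bench. Which plate stands in which slot varies.
- plate_soft: Bystander in the rack: steel plate with a cork facing, 80 long x 8 x 70 mm tall. Origin: middle of its lower edge.
- plate_small: Bystander in the rack: steel plate 60 long x 8 x 58 mm tall. Origin: middle of its lower edge.
- tension_arm (a joint): Angle (rad) of the tensioner arm about its upright pivot: 0 = sprung right out (start), growing as it swings back clockwise seen from above; stop at 0.46. Its spring pushes with about 6 N at the grip at 0 and 10 N at 0.4. The tooth clicks past the catch at about 0.27; let go after that, it springs out only until the tooth rests on the catch at about 0.26.
- tension_pivot (a point): Axis of the tensioner arm's pivot, 40 mm above the deck, at (-10, 75) mm in the sander's axes.
- tension_grip: Black ribbed upright round grip (a revolving sleeve) on the free end of the arm, 24 mm diameter, 60 mm tall. Origin: centre of its lower end, 36 mm above the deck, 160 mm from the pivot; at joint 0 at (117,-22) mm in the sander's axes. The arm is a steel bar 24 mm wide, 8 to 20 mm above the deck, with a wheel (radius 25, 30 to 82 mm above the deck) 107 mm from the pivot.
- catch_pawl (a joint): Angle (rad) of the small sprung hook that catches the tooth on the arm's toothed quadrant: 0 = dropped in, about 0.15 when lifted on the crest of the tooth.
- hex_key: Bystander: T-handled hex key lying on the front right of the deck, handle 72 x 12 mm, shaft 50 mm. Origin: underside, middle of the handle.
- glue_bottle: Bystander: white bottle, 52 mm diameter, 150 mm tall. Origin: centre of its underside.
- sanding_block: Bystander: cork sanding block 110 x 65 x 32 mm. Origin: centre of its underside.
- glue_brush: Bystander: flat brush about 0.2 m long lying on the bench along its x. Origin: its underside.
- dormer: Bystander: half-built red dormer with a dark gable roof, 95 x 90 x 100 mm. Origin: centre of its underside.
- mini_chest: Bystander: dark miniature chest of drawers, 46 x 88 x 81 mm. Origin: centre of its underside.
Things that resemble listed ones, but are neither listed nor needed, are in the scene too. What is shaped like the platen but orange is not meant.

How it is judged (in metres and radians):
On the way, in this order (a step that is already met when the one before it is completed fails the run):
1. the platen is fully home in the holder's slot, and let go, the tensioner arm still sprung out (z of platen in the frame of platen_slot below -0.0225 m and horizontal distance between platen and platen_slot below 0.004 m and angle between platen's own z axis and vertical below 0.09 rad and angle between the y axis of platen and the y axis of sander, either way round below 0.05 rad and contact force between platen and the fingers below 0.1 N and value of joint tension_arm below 0.1 rad), for 0.2 s.
2. the tensioner arm has been pushed by its grip past the click: tooth past the catch, catch dropped in behind it (value of joint tension_arm above 0.275 rad and value of joint catch_pawl below 0.04 rad and contact force between the fingers and tension_grip above 2 N), for 0.1 s.
At the end, for the whole second after the job is handed in: Ends holding: fingers press the grip (over 2 N), arm still, past the click and clear of the catch (joint above 0.285). Platen released and home in its slot (3.5 mm of the floor, 4 mm of centre, 0.05 rad in line). Other plates within 25 mm, other bystanders within 30 mm of their start (value of joint tension_arm above 0.285 rad and value of joint catch_pawl below 0.04 rad and velocity of joint tension_arm between -0.05 and 0.05 rad/s and contact force between the fingers and tension_grip above 2 N and z of platen in the frame of platen_slot below -0.0225 m and horizontal distance between platen and platen_slot below 0.004 m and angle between platen's own z axis and vertical below 0.09 rad and angle between the y axis of platen and the y axis of sander, either way round below 0.05 rad and contact force between platen and the fingers below 0.1 N and distance of each of plate_soft, plate_small from where it was at the start of the episode below 0.025 m and distance of each of hex_key, glue_bottle, sanding_block, glue_brush, dormer, mini_chest from where it was at the start of the episode below 0.03 m); the arm keeps its last pose, push and grip.
It fails at once if another plate in the rack is disturbed (distance of any of plate_soft, plate_small from where it was at the start of the episode above 0.025 m).
It fails at once if something else lying on the bench or the sander is disturbed (distance of any of hex_key, glue_bottle, sanding_block, glue_brush, dormer, mini_chest from where it was at the start of the episode above 0.03 m).
It also fails if it takes over 58 s, if anything falls off the work surface, if the arm or the gripper's body presses on something with over 40 N, if the wrist force passes 120 N, or if a joint passes its speed limit or range.

ROBOT

A 6-joint arm with a two-finger parallel gripper is mounted at the origin on the work surface. World frame = base frame: x ahead of the robot, y to its left, z up, the work surface at z = 0. Lengths are in mm, angles in rad, forces in N, time in s.
With the tool pointing down it reaches from about 225 to 875 mm from the base axis. Payload 3.4 kg.
Tool frame: the origin (TCP) lies midway between the tips of the shut fingers; the grasp point (between the pads) lies 19 mm behind it (robot.hold_point_z is the z of the grasp point in the tool frame, in mm); z points along the fingers, y is the line along which they close (so a half turn about z gives the same grasp; the last joint's range is limited). The gripper opens to 85 mm and grips with 20 to 120 N. Pads are 22 mm wide; open, the fingers measure 114 mm over their backs; the gripper's body (76 mm by 85 mm) begins 54 mm behind the grasp point. The pads swing forward as they close: fully open they stand 13 mm farther back than shut.
Start: joints at [1.077, 0.276, 1.505, -0, 1.361, -0.121], TCP at [209.448, 535.532, 231.328] pointing down, gripper open.
Joint ranges: [-2.89, 2.89], [-0.75, 2.08], [0.22, 2.7], [-1.18, 4.32], [0.11, 2.71], [-2.7, 2.7]. Speed limits (rad/s): [2.57, 2.57, 3.14, 3.14, 3.14, 3.14].

INTERFACE

Orientations are given as a rotation vector (axis times angle).
In Python, from plant import robot gives the robot as it stands. The module is installed in compiled form; this text tells all that it offers.
- The arm moves only by the tool carry_out, never from a script. Its argument "moves" is a list of rows, each an object of numbers: "ax", "ay", "az": the turn, a rotation vector about the tool's x, y, z each as a share of 6 degrees, from -1 to 1; "x", "y", "z": the shift along the tool's x, y, z each as a share of 300 mm, from -1 to 1; "gripper": the opening, from -1 (shut) to 1 (fully open). In form: [{"ax": .., "ay": .., "az": .., "x": .., "y": .., "z": .., "gripper": ..}, ...]. A call has 1 to 20 rows; each row shifts and turns the commanded pose from where the row before left it, along the tool's axes as they then stand; what a row does not reach is not made up. A row lasts 1/12 s, in which the tool goes at most 41.7 mm and 7.16 degrees, less where a joint would pass 70% of its speed; a pose out of reach is approached as far as the arm can. A call with a number of a shift or a turn outside -1 to 1 is refused whole. A call with a gripper value outside its range is refused whole. The fingers move at their own pace and stop on an object; the grip force is fixed at half the most. Time passes only in rows, so rows that do not move let the fingers close. It gives the time, the measured TCP pose, the force, the opening and the grip force at its end, in the units of the state.
- robot.sense(): the state, without advancing time (a new reading comes with each control period).
- robot.read_camera(name): name is "scene" or "top"; returns a dict with "color" (480x640x3 uint8, red, green, blue), "depth" (480x640 float32, mm along the optical axis (not along the pixel's ray), 0 where there is no reading), "camera_matrix" (3x3 intrinsics, pixels), "k1" (the pictures are not rectified: a ray, as slopes to the right and down, at radius r is drawn at 1 + k1 r^2 times it, then the intrinsics apply), "T" (4x4, takes a point from camera to world coordinates). Camera axes: x right, y down, z forward; pixel columns grow to the right and rows downward; lengths in mm; the calibration is good to about 2 mm. A picture is of the moment at which its call begins.
- robot.hand_in(): hands the job in; it is judged then, once.
The state is a dict: "clock": time; "qpos": joint angles; "dq": joint speeds; "effort": joint torques, N m; "tool_pos": TCP position; "tool_rot": TCP orientation; "ft_force": force on the tool from outside, world axes, zero at the start; "wrist_torque": the same for the moment, N m; "finger_gap": finger opening in mm; "grasp_force": force on a finger pad.
Only numpy, scipy, OpenCV 4.12 (cv2) and the standard library are available. Lean on these libraries where they do the work, as an engineer would, in place of code of your own. Each camera call takes 0.05 s, during which the arm holds its last target. There are 200 camera calls.

## Working session

There is one attempt and no reset: what is moved stays moved. The work goes in short steps, Python scripts to look and compute and a tool call to move; the robot and the scene stay as the last step left them, time stands still between calls to the robot, and variables do not carry over. Pictures are saved under pics/ and viewed, at most 10 in all, crops included, and the job is handed in when it is done.

Besides the shell and the picture viewer there is one more tool, called after "Call:" as name([rows], argument=value, ...), one row to a line, values as JSON. carry_out: Moves the arm, as the interface text tells. Shift numbers are shares of 300 mm and turn numbers shares of 6 degrees, none past 1 either way. Its arguments: {"type":"object","properties":{"moves":{"type":"array"}},"required":["moves"]}

```bash
mkdir -p pics && cat > h.py <<'E'
import numpy as np, cv2
from plant import robot
def grab(n,save=None):
    c=robot.read_camera(n)
    if save: cv2.imwrite(save,c["color"][:,:,::-1])
    np.savez(f"{n}.npz",**c); return c
def load(n): return dict(np.load(f"{n}.npz"))
def rays(c,uv):
    K=c["camera_matrix"]; uv=np.asarray(uv,float).reshape(-1,1,2)
    n=cv2.undistortPoints(uv,K,np.array([float(c["k1"]),0,0,0,0])) if False else None
    p=(uv[:,0]-K[[0,1],[2,2]])/K[[0,1],[0,1]]
    q=p.copy()
    for _ in range(20): q=p/(1+float(c["k1"])*(q**2).sum(1,keepdims=True))
    return np.c_[q,np.ones(len(q))]
def plane(c,uv,z):
    d=rays(c,uv)@c["T"][:3,:3].T; o=c["T"][:3,3]
    return o+d*((z-o[2])/d[:,2])[:,None]
def cloud(c):
    v,u=np.mgrid[:480,:640]
    r=rays(c,np.c_[u.ravel(),v.ravel()])*c["depth"].reshape(-1,1)
    return (r@c["T"][:3,:3].T+c["T"][:3,3]).reshape(480,640,3)
E
python3 - <<'E'
from h import *
for n in("scene","top"):
    c=grab(n,f"pics/{n}1.png"); print(n,c["camera_matrix"].tolist(),c["k1"],c["T"].round(3).tolist(),(c["depth"]>0).mean())
print(robot.sense(),robot.hold_point_z)
E
```

```text
scene [[520.3203892425411, 0.0, 313.0810741605192], [0.0, 520.3203892425411, 234.62408322509026], [0.0, 0.0, 1.0]] -0.0063863782110122665 [[0.466, 0.75, -0.469, 1288.657], [0.885, -0.39, 0.255, -430.406], [0.009, -0.534, -0.846, 1500.074], [0.0, 0.0, 0.0, 1.0]] 0.9960970052083333
top [[588.58719672731, 0.0, 312.1811603058849], [0.0, 588.58719672731, 238.55662143173268], [0.0, 0.0, 1.0]] -0.09920451352566177 [[-0.02, -0.978, 0.205, 201.478], [-1.0, 0.02, -0.002, -26.314], [-0.002, -0.205, -0.979, 1634.614], [0.0, 0.0, 0.0, 1.0]] 0.9962044270833333
{'clock': 0.1, 'qpos': array([ 1.07699911e+00,  2.76524338e-01,  1.50601671e+00, -3.52972044e-05,
        1.36070836e+00, -1.20999444e-01]), 'dq': array([-7.09761876e-04,  1.64055841e-03, -1.57131461e-03, -7.52720299e-04,
       -2.08136950e-03, -1.10491240e-05]), 'effort': array([ 2.37295564e-03, -4.17695475e+01, -2.46405691e+01, -4.48310047e-04,
        5.75958984e-03, -2.01277949e-06]), 'tool_pos': array([209.21494605, 535.07157905, 230.52639195]), 'tool_rot': array([-5.82105861e-01, -3.08671477e+00,  2.49646857e-03]), 'ft_force': array([ 0.66392856, -0.30422617, -0.21518349]), 'wrist_torque': array([-0.00441591, -0.01356339,  0.00983918]), 'grasp_force': 0.0, 'finger_gap': 85.54550214028302} -18.700000000000003
```

View pics/scene1.png

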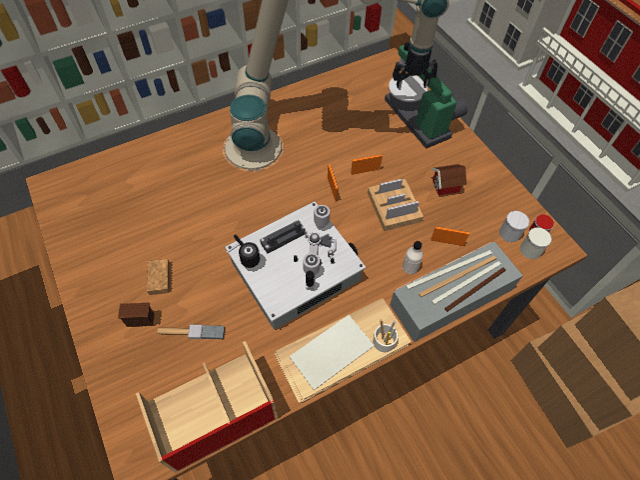

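View pics/top1.png

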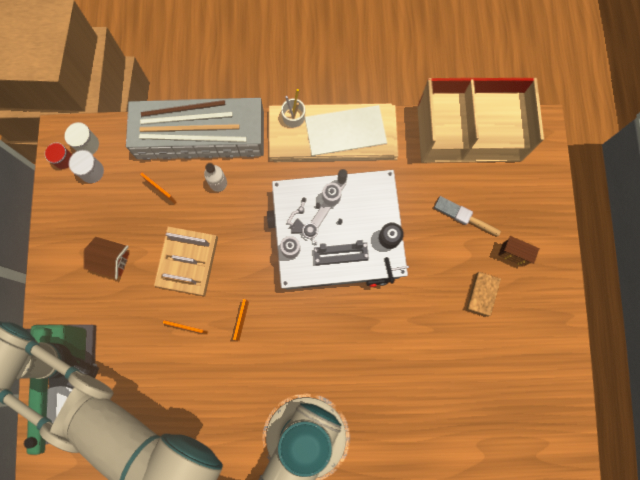

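The scene picture shows the sander around (295,262) and the rack at (395,203); the top picture shows the sander at (340,228), its holder at (341,252) and grip at (342,177). The rack holds three candidate plates at top (187,238), (184,259) and (178,279). Next I'll enlarge the rack and measure.

```bash
cat > m1.py <<'E'
from h import *
t=load("top"); P=cloud(t)
X=P.reshape(-1,3)
# deck: z 95..105 near sander
def blob(zlo,zhi,u0,u1,v0,v1):
    m=((P[...,2]>zlo)&(P[...,2]<zhi)).astype(np.uint8); k=np.zeros_like(m); k[v0:v1,u0:u1]=1
    return m*k
m=blob(94,106,255,430,155,305)
print("deck z",np.median(P[m>0][:,2]))
m=cv2.morphologyEx(m,cv2.MORPH_CLOSE,np.ones((5,5)))
cs=max(cv2.findContours(m,0,1)[0],key=cv2.contourArea)[:,0]
W=plane(t,cs,100)[:,:2].astype(np.float32)
print("deck rect",cv2.minAreaRect(W))
m=blob(122,130,300,385,225,280); W=P[m>0]
print("holder top",np.median(W[:,2]),cv2.minAreaRect(W[:,:2].astype(np.float32)))
m=blob(26,40,145,225,220,305); m2=max(cv2.findContours(m,0,1)[0],key=cv2.contourArea)
print("rack rect",cv2.minAreaRect(plane(t,m2[:,0],33)[:,:2].astype(np.float32)), np.median(P[m>0][:,2]))
m=blob(50,120,145,225,220,305)
n,l,s,c=cv2.connectedComponentsWithStats(m)
for i in range(1,n):
    if s[i,4]>8: 
        W=P[l==i]; zt=np.percentile(W[:,2],85); W=W[W[:,2]>zt-8]; print(c[i].round(1),s[i,4],"z",zt.round(1),cv2.minAreaRect(W[:,:2].astype(np.float32)))
m=blob(180,205,310,370,155,200); W=P[m>0]; print("grip",W.mean(0) if len(W) else 0,len(W))
m=blob(178,186,255,430,155,305); n,l,s,c=cv2.connectedComponentsWithStats(m)
for i in range(1,n):
    if s[i,4]>15: W=P[l==i]; print("wheel",c[i].round(1),s[i,4],(W.min(0)+W.max(0))/2)
s=load("scene")["color"][:,:,::-1]; tt=t["color"][:,:,::-1]
a=cv2.resize(s[165:235,355:435],(400,350),interpolation=2); b=cv2.resize(tt[222:302,145:225],(400,400),interpolation=2)[:350]
cv2.imwrite("pics/crop1.png",np.hstack([a,b]))
cv2.imwrite("pics/crop2.png",np.hstack([cv2.resize(tt[160:300,262:417],(620,560),interpolation=2)]))
E
python3 m1.py
```

```text
deck z 100.15665438139604
deck rect ((546.5369873046875, -100.20510864257812), (307.8533630371094, 333.1785583496094), 4.47083854675293)
holder top 126.09766364487007 ((508.1626281738281, -85.89661407470703), (106.33953857421875, 170.41897583007812), 4.589125633239746)
rack rect ((483.2698669433594, 324.0644226074219), (141.2194061279297, 171.77085876464844), 78.2410659790039) 32.81585126639925
[186.6 238.2] 204 z 87.6 ((537.6858520507812, 313.68426513671875), (110.56037139892578, 10.050333976745605), 77.89156341552734)
[182.7 258.5] 81 z 67.9 ((483.4316101074219, 324.4446716308594), (59.36174011230469, 8.938159942626953), 78.37193298339844)
[177.9 278.3] 147 z 80.2 ((428.2939758300781, 335.47149658203125), (78.32459259033203, 11.055062294006348), 78.4931869506836)
grip [640.33260785 -89.23290109 187.0382721 ] 308
wheel [331.8 191.5] 199 [628.35320382 -82.29135117 182.01459331]
wheel [391.4 233.7] 298 [ 515.43478616 -229.76207553  182.01037236]
wheel [290.2 245.5] 235 [490.09386179  27.2604515  181.99977881]
```

View pics/crop1.png

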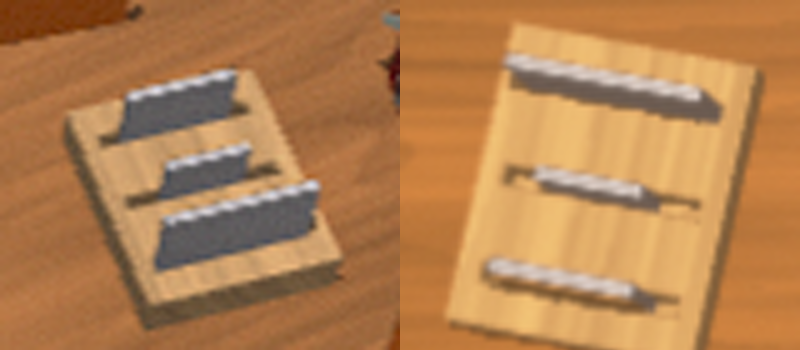

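View pics/crop2.png

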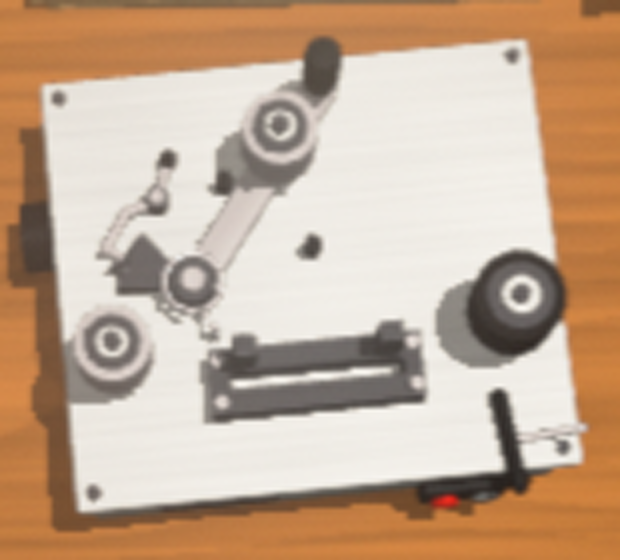

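Candidates for the platen, by top-picture pixel:
- (187,238): 110 mm long, top at z≈87, grey steel. This fits.
- (184,259): about 60 mm long, so it is plate_small.
- (178,279): about 80 mm long, so it is plate_soft.

The orange plates are decoys. The crops confirm that the far-slot plate is the longest and is grey. They also show the holder's four screws, the slot, and the grip at crop (322,60). Next I'll cross-check with the second camera and work out the first move.

```bash
cat >> h.py <<'E'
from scipy.spatial.transform import Rotation as Ro
def go(pos,head):
    "print shift to TCP pos / heading (deg, of tool y) in tool shares, after the turn"
    s=robot.sense(); R=Ro.from_rotvec(s["tool_rot"]).as_matrix()
    h=np.degrees(np.arctan2(R[1,1],R[0,1])); d=(head-h+180)%360-180
    a=np.radians(head); y=np.array([np.cos(a),np.sin(a),0]); z=np.array([0,0,-1.]); T=np.c_[np.cross(y,z),y,z]
    e=Ro.from_matrix(R.T@T).as_rotvec(degrees=True)
    w=np.array(pos)-s["tool_pos"]
    print("t",round(s["clock"],2),"pos",s["tool_pos"].round(1),"head",h.round(2),"turn shares",(e/6).round(3),"shift shares",(T.T@w/300).round(4),"F",s["ft_force"].round(1),"gap",round(s["finger_gap"],1),"grip",round(s["grasp_force"],1),"q6",s["qpos"][5].round(2))
E
cat > m2.py <<'E'
from h import *
s=load("scene"); P=cloud(s); t=load("top")
px=262+(np.array([[217,360],[413,341],[417,383],[222,402]])+.5)/4*[1,1]-.5; px[:,1]-=102
print("screws",plane(t,px,126).round(1).tolist(),plane(t,px,126).mean(0))
def box(lo,hi): return ((P>lo)&(P<hi)).all(2).astype(np.uint8)
W=P[box([400,230,55],[600,400,120])>0]
for x in (428,483,537.5):
    V=W[abs(W[:,0]-x-(W[:,1]-324)*-.0)<25]; V=V[V[:,2]>V[:,2].max()-4]; print("plate",V[:,2].max().round(1),len(V),cv2.minAreaRect(V[:,:2].astype(np.float32)))
m=box([440,-280,178],[680,60,187]); n,l,st,c=cv2.connectedComponentsWithStats(m)
for i in range(1,n):
    if st[i,4]>15: V=P[l==i]; print("wheel",c[i].round(1),st[i,4],(V.min(0)+V.max(0))/2)
m=box([600,-130,190],[700,-50,205]); print("grip",P[m>0].mean(0),m.sum(),(P[m>0].min(0)+P[m>0].max(0))/2)
m=box([440,-190,122],[540,-20,130]); V=P[m>0]; print("holder",cv2.minAreaRect(V[:,:2].astype(np.float32)))
go([537.5,313.3,170],-12)
E
python3 m2.py
```

```text
screws [[488.3, -38.1, 126.0], [498.3, -166.4, 126.0], [470.4, -168.0, 126.0], [460.5, -40.7, 126.0]] [ 479.37762101 -103.30002827  126.        ]
plate 85.0 12 ((433.0087585449219, 336.90557861328125), (75.68858337402344, 9.730005264282227), 82.81278228759766)
plate 75.0 2 ((491.47259521484375, 326.5198669433594), (28.35902976989746, 0.0), -103.89292907714844)
plate 93.9 9 ((546.1929931640625, 323.6790771484375), (84.49917602539062, 4.954239845275879), 75.14642333984375)
wheel [322.  211.3] 151 [493.62158533  31.90731548 182.49571881]
wheel [248.6 250.7] 234 [ 518.71606961 -227.07040864  182.57796735]
wheel [311.3 260.2] 170 [633.45394744 -77.48238665 182.60744407]
grip [ 671.76863093 -103.02597713  194.57077561] 61 [656.00479446 -94.80559981 196.66798775]
holder ((500.2030029296875, -95.59494018554688), (86.06474304199219, 144.66387939453125), 4.070276737213135)
t 0.1 pos [209.2 535.1 230.5] head 68.64 turn shares [-1.400e-02  1.000e-02  1.344e+01] shift shares [-0.4956  1.2241  0.2018] F [ 0.7 -0.3 -0.2] gap 85.5 grip 0.0 q6 -0.12
```

Call:
carry_out([
  {"az":0.96,"gripper":-0.25},
  {"az":0.96,"gripper":-0.25},
  {"az":0.96,"gripper":-0.25},
  {"az":0.96,"gripper":-0.25},
  {"az":0.96,"gripper":-0.25},
  {"az":0.96,"gripper":-0.25},
  {"az":0.96,"gripper":-0.25},
  {"az":0.96,"gripper":-0.25},
  {"az":0.96,"gripper":-0.25},
  {"az":0.96,"gripper":-0.25},
  {"az":0.96,"gripper":-0.25},
  {"az":0.96,"gripper":-0.25},
  {"az":0.96,"gripper":-0.25},
  {"az":0.96,"gripper":-0.25},
])

```text
invalid input at $.moves[0]: expected keys ax, ay, az, x, y, z, gripper
```

Call:
carry_out([
  {"x":-0.02,"y":0.05,"gripper":-0.25},
  {"x":-0.045,"y":0.111,"gripper":-0.25},
  {"x":-0.045,"y":0.111,"gripper":-0.25},
  {"x":-0.045,"y":0.111,"gripper":-0.25},
  {"x":-0.045,"y":0.111,"gripper":-0.25},
  {"x":-0.045,"y":0.111,"gripper":-0.25},
  {"x":-0.045,"y":0.111,"gripper":-0.25},
  {"x":-0.045,"y":0.111,"gripper":-0.25},
  {"x":-0.045,"y":0.111,"gripper":-0.25},
  {"x":-0.045,"y":0.111,"gripper":-0.25},
  {"x":-0.045,"y":0.111,"gripper":-0.25},
  {"x":-0.02,"y":0.06,"z":0.1,"gripper":-0.25},
  {"z":0.1,"gripper":-0.25},
  {"gripper":-0.25},
  {"gripper":-0.25},
])

```text
invalid input at $.moves[0]: expected keys ax, ay, az, x, y, z, gripper
```

```bash
python3 - <<'E'
from h import *
go([537.5,313.3,53],-12)
c=grab("top")
s=grab("scene")
a=cv2.resize(c["color"][200:310,130:240,::-1],(400,400),interpolation=2)
b=cv2.resize(s["color"][130:240,340:450,::-1],(400,400),interpolation=2)
cv2.imwrite("pics/hover.png",np.hstack([a,b]))
E
```

```text
t 0.1 pos [209.2 535.1 230.5] head 68.64 turn shares [-1.400e-02  1.000e-02  1.344e+01] shift shares [-0.4956  1.2241  0.5918] F [ 0.7 -0.3 -0.2] gap 85.5 grip 0.0 q6 -0.12
```

View pics/hover.png

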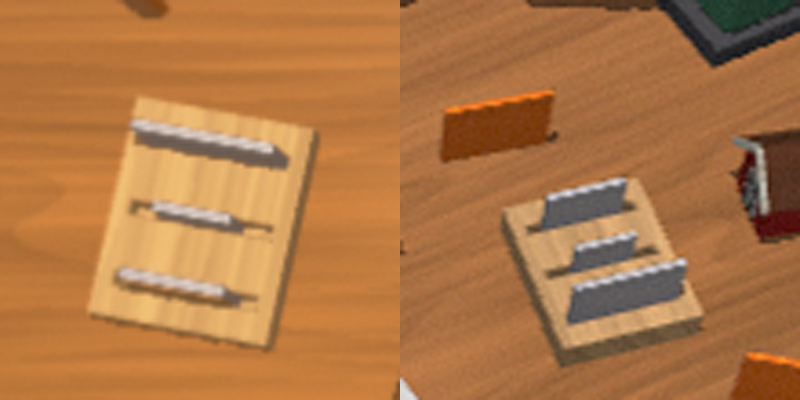

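The picture only shows the untouched rack with the long plate at (205,143). Both calls were refused because every row needs all seven keys, so I'm resending them.

Call:
carry_out([
  {"ax":0,"ay":0,"az":0.96,"x":0,"y":0,"z":0,"gripper":-0.25},
  {"ax":0,"ay":0,"az":0.96,"x":0,"y":0,"z":0,"gripper":-0.25},
  {"ax":0,"ay":0,"az":0.96,"x":0,"y":0,"z":0,"gripper":-0.25},
  {"ax":0,"ay":0,"az":0.96,"x":0,"y":0,"z":0,"gripper":-0.25},
  {"ax":0,"ay":0,"az":0.96,"x":0,"y":0,"z":0,"gripper":-0.25},
  {"ax":0,"ay":0,"az":0.96,"x":0,"y":0,"z":0,"gripper":-0.25},
  {"ax":0,"ay":0,"az":0.96,"x":0,"y":0,"z":0,"gripper":-0.25},
  {"ax":0,"ay":0,"az":0.96,"x":0,"y":0,"z":0,"gripper":-0.25},
  {"ax":0,"ay":0,"az":0.96,"x":0,"y":0,"z":0,"gripper":-0.25},
  {"ax":0,"ay":0,"az":0.96,"x":0,"y":0,"z":0,"gripper":-0.25},
  {"ax":0,"ay":0,"az":0.96,"x":0,"y":0,"z":0,"gripper":-0.25},
  {"ax":0,"ay":0,"az":0.96,"x":0,"y":0,"z":0,"gripper":-0.25},
  {"ax":0,"ay":0,"az":0.96,"x":0,"y":0,"z":0,"gripper":-0.25},
  {"ax":0,"ay":0,"az":0.96,"x":0,"y":0,"z":0,"gripper":-0.25},
])

```text
clock: 1.37
tool_pos: [209.4, 535.4, 231.1]
tool_rot: [2.446, 1.971, -0.001]
ft_force: [0.3, 0.0, 1.4]
finger_gap: 31.8
grasp_force: 0.0
```

Call:
carry_out([
  {"ax":0,"ay":0,"az":0,"x":-0.02,"y":0.05,"z":0,"gripper":-0.25},
  {"ax":0,"ay":0,"az":0,"x":-0.045,"y":0.111,"z":0,"gripper":-0.25},
  {"ax":0,"ay":0,"az":0,"x":-0.045,"y":0.111,"z":0,"gripper":-0.25},
  {"ax":0,"ay":0,"az":0,"x":-0.045,"y":0.111,"z":0,"gripper":-0.25},
  {"ax":0,"ay":0,"az":0,"x":-0.045,"y":0.111,"z":0,"gripper":-0.25},
  {"ax":0,"ay":0,"az":0,"x":-0.045,"y":0.111,"z":0,"gripper":-0.25},
  {"ax":0,"ay":0,"az":0,"x":-0.045,"y":0.111,"z":0,"gripper":-0.25},
  {"ax":0,"ay":0,"az":0,"x":-0.045,"y":0.111,"z":0,"gripper":-0.25},
  {"ax":0,"ay":0,"az":0,"x":-0.045,"y":0.111,"z":0,"gripper":-0.25},
  {"ax":0,"ay":0,"az":0,"x":-0.045,"y":0.111,"z":0,"gripper":-0.25},
  {"ax":0,"ay":0,"az":0,"x":-0.045,"y":0.111,"z":0,"gripper":-0.25},
  {"ax":0,"ay":0,"az":0,"x":-0.02,"y":0.06,"z":0.1,"gripper":-0.25},
  {"ax":0,"ay":0,"az":0,"x":0,"y":0,"z":0.1,"gripper":-0.25},
  {"ax":0,"ay":0,"az":0,"x":0,"y":0,"z":0,"gripper":-0.25},
  {"ax":0,"ay":0,"az":0,"x":0,"y":0,"z":0,"gripper":-0.25},
])

```text
clock: 2.62
tool_pos: [535.6, 314.9, 169.6]
tool_rot: [-2.441, -1.975, 0.008]
ft_force: [0.4, -0.4, 0.2]
finger_gap: 32.0
grasp_force: 0.0
```

```bash
python3 - <<'E'
from h import *
go([537.5,313.3,53],-12)
E
```

```text
t 2.62 pos [535.6 314.9 169.6] head -12.04 turn shares [-0.042  0.026 -0.006] shift shares [-0.004   0.0073  0.3886] F [ 0.4 -0.4  0.2] gap 32.0 grip 0.0 q6 0.63
```

Call:
carry_out([
  {"ax":-0.04,"ay":0.025,"az":0,"x":-0.004,"y":0.0073,"z":0.06,"gripper":-0.25},
  {"ax":0,"ay":0,"az":0,"x":0,"y":0,"z":0.08,"gripper":-0.25},
  {"ax":0,"ay":0,"az":0,"x":0,"y":0,"z":0.08,"gripper":-0.25},
  {"ax":0,"ay":0,"az":0,"x":0,"y":0,"z":0.08,"gripper":-0.25},
  {"ax":0,"ay":0,"az":0,"x":0,"y":0,"z":0.06,"gripper":-0.25},
  {"ax":0,"ay":0,"az":0,"x":0,"y":0,"z":0.0286,"gripper":-0.25},
  {"ax":0,"ay":0,"az":0,"x":0,"y":0,"z":0,"gripper":-0.25},
  {"ax":0,"ay":0,"az":0,"x":0,"y":0,"z":0,"gripper":-0.25},
])

```text
clock: 3.28
tool_pos: [539.9, 315.2, 56.3]
tool_rot: [2.439, 1.977, 0.011]
ft_force: [1.3, 0.4, -0.4]
finger_gap: 32.2
grasp_force: 0.0
```

Call:
carry_out([
  {"ax":0,"ay":0,"az":0,"x":0,"y":0,"z":0,"gripper":-1},
  {"ax":0,"ay":0,"az":0,"x":0,"y":0,"z":0,"gripper":-1},
  {"ax":0,"ay":0,"az":0,"x":0,"y":0,"z":0,"gripper":-1},
  {"ax":0,"ay":0,"az":0,"x":0,"y":0,"z":0,"gripper":-1},
  {"ax":0,"ay":0,"az":0,"x":0,"y":0,"z":0,"gripper":-1},
  {"ax":0,"ay":0,"az":0,"x":0,"y":0,"z":0,"gripper":-1},
])

```text
clock: 3.78
tool_pos: [538.8, 315.2, 56.9]
tool_rot: [2.441, 1.977, 0.01]
ft_force: [-3.2, 1.7, 5.3]
finger_gap: 7.3
grasp_force: 59.0
```

```bash
python3 - <<'E'
from h import *
go([537.5,313.3,53],-12)
print(robot.sense()["wrist_torque"])
E
```

```text
t 3.78 pos [538.8 315.2  56.9] head -12.0 turn shares [ 0.04  -0.046  0.   ] shift shares [-0.0073 -0.003   0.0129] F [-3.2  1.7  5.3] gap 7.3 grip 59.0 q6 0.63
[0.32491175 0.6462847  0.1692589 ]
```

Call:
carry_out([
  {"ax":0,"ay":0,"az":0,"x":0,"y":0,"z":-0.02,"gripper":-1},
  {"ax":0,"ay":0,"az":0,"x":0,"y":0,"z":-0.04,"gripper":-1},
  {"ax":0,"ay":0,"az":0,"x":0,"y":0,"z":-0.06,"gripper":-1},
  {"ax":0,"ay":0,"az":0,"x":0,"y":0,"z":-0.09,"gripper":-1},
  {"ax":0,"ay":0,"az":0,"x":0,"y":0,"z":-0.11,"gripper":-1},
  {"ax":0,"ay":0,"az":0,"x":0,"y":0,"z":-0.11,"gripper":-1},
  {"ax":0,"ay":0,"az":0,"x":0,"y":0,"z":-0.11,"gripper":-1},
  {"ax":0,"ay":0,"az":-0.5,"x":0,"y":0,"z":-0.08,"gripper":-1},
  {"ax":0,"ay":0,"az":-0.75,"x":0,"y":0,"z":-0.03,"gripper":-1},
  {"ax":0,"ay":0,"az":-0.75,"x":0,"y":0,"z":0,"gripper":-1},
  {"ax":0,"ay":0,"az":-0.5,"x":0,"y":0,"z":0,"gripper":-1},
  {"ax":0,"ay":0,"az":-0.25,"x":0,"y":0,"z":0,"gripper":-1},
  {"ax":0,"ay":0,"az":0,"x":0,"y":0,"z":0,"gripper":-1},
  {"ax":0,"ay":0,"az":0,"x":0,"y":0,"z":0,"gripper":-1},
])

```text
clock: 4.95
tool_pos: [538.0, 313.5, 249.4]
tool_rot: [2.132, 2.304, 0.005]
ft_force: [-1.1, -0.4, -4.8]
finger_gap: 6.8
grasp_force: 59.1
```

```bash
python3 - <<'E'
from h import *
go([479,-103.3,250],4.5)
E
```

```text
t 4.95 pos [538.  313.5 249.4] head 4.45 turn shares [ 0.037 -0.008 -0.009] shift shares [-1.3696 -0.3051 -0.0019] F [-1.1 -0.4 -4.8] gap 6.8 grip 59.1 q6 0.34
```

Call:
carry_out([
  {"ax":0,"ay":0,"az":0,"x":-0.05,"y":-0.0115,"z":0,"gripper":-1},
  {"ax":0,"ay":0,"az":0,"x":-0.105,"y":-0.0234,"z":0,"gripper":-1},
  {"ax":0,"ay":0,"az":0,"x":-0.105,"y":-0.0234,"z":0,"gripper":-1},
  {"ax":0,"ay":0,"az":0,"x":-0.105,"y":-0.0234,"z":0,"gripper":-1},
  {"ax":0,"ay":0,"az":0,"x":-0.105,"y":-0.0234,"z":0,"gripper":-1},
  {"ax":0,"ay":0,"az":0,"x":-0.105,"y":-0.0234,"z":0,"gripper":-1},
  {"ax":0,"ay":0,"az":0,"x":-0.105,"y":-0.0234,"z":0,"gripper":-1},
  {"ax":0,"ay":0,"az":0,"x":-0.105,"y":-0.0234,"z":0,"gripper":-1},
  {"ax":0,"ay":0,"az":0,"x":-0.105,"y":-0.0234,"z":0,"gripper":-1},
  {"ax":0,"ay":0,"az":0,"x":-0.105,"y":-0.0234,"z":0,"gripper":-1},
  {"ax":0,"ay":0,"az":0,"x":-0.105,"y":-0.0234,"z":0,"gripper":-1},
  {"ax":0,"ay":0,"az":0,"x":-0.105,"y":-0.0234,"z":0,"gripper":-1},
  {"ax":0,"ay":0,"az":0,"x":-0.105,"y":-0.0234,"z":0,"gripper":-1},
  {"ax":0,"ay":0,"az":0,"x":-0.06,"y":-0.0128,"z":0,"gripper":-1},
  {"ax":0,"ay":0,"az":0,"x":0,"y":0,"z":0.09,"gripper":-1},
  {"ax":0,"ay":0,"az":0,"x":0,"y":0,"z":0.06,"gripper":-1},
  {"ax":0,"ay":0,"az":0,"x":0,"y":0,"z":0,"gripper":-1},
  {"ax":0,"ay":0,"az":0,"x":0,"y":0,"z":0,"gripper":-1},
  {"ax":0,"ay":0,"az":0,"x":0,"y":0,"z":0,"gripper":-1},
])

```text
clock: 6.53
tool_pos: [480.1, -103.2, 204.8]
tool_rot: [2.13, 2.304, 0.008]
ft_force: [1.7, -0.8, -4.8]
finger_gap: 7.4
grasp_force: 59.3
```

```bash
python3 - <<'E'
from h import *
go([479,-103.3,190],4.5)
c=grab("top"); s=grab("scene")
a=cv2.resize(c["color"][200:300,290:390,::-1],(400,400),interpolation=2)
b=cv2.resize(s["color"][180:280,230:330,::-1],(400,400),interpolation=2)
cv2.imwrite("pics/slot.png",np.hstack([a,b]))
P=cloud(s)
# platen lower part as seen by scene: points between z 130 and 215 near slot
m=((P[...,2]>135)&(P[...,2]<222)&(abs(P[...,0]-479)<25)&(P[...,1]>-175)&(P[...,1]<-35))
V=P[m]; print(len(V),V.min(0),V.max(0))
for lo,hi in((135,150),(150,180),(180,200),(200,222)):
    W=V[(V[:,2]>lo)&(V[:,2]<hi)]
    if len(W): print(lo,len(W),W[:,1].min(),W[:,1].max(),np.polyfit(W[:,1]+103.3,W[:,0],1))
E
```

```text
t 6.53 pos [ 480.1 -103.2  204.8] head 4.5 turn shares [ 0.061 -0.004 -0.   ] shift shares [ 0.0001 -0.0037  0.0493] F [ 1.7 -0.8 -4.8] gap 7.4 grip 59.3 q6 -0.44
406 [ 476.30553345 -165.73225613  135.04258474] [503.74530468 -41.0685177  221.31429441]
135 28 -165.73225613257387 -41.06851769669021 [-1.55344695e-02  4.96636757e+02]
150 177 -156.21512516971075 -41.96805555217969 [-3.44632765e-02  4.90219314e+02]
180 109 -155.6769674420575 -46.755173304460584 [-6.84646261e-02  4.87035153e+02]
200 92 -155.86015371777114 -46.26741146205342 [-5.35745493e-02  4.87600333e+02]
```

View pics/slot.png

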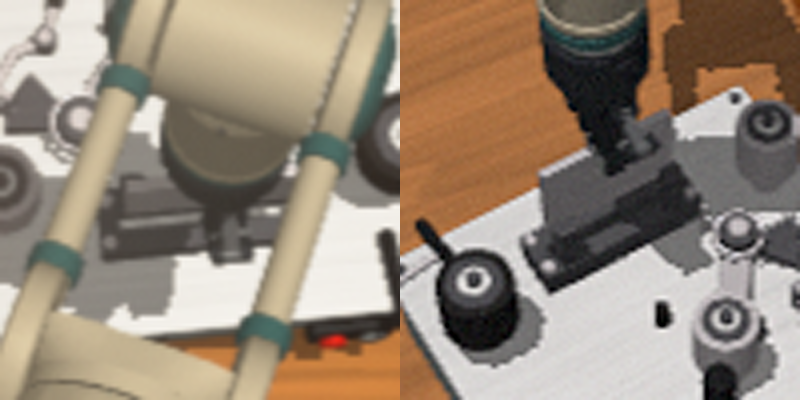

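The picture shows the platen held upright over the holder (scene crop (605,210)), in line with the slot. Referenced to the wheels, it needs about +2 mm along y and −1 mm in x.

Call:
carry_out([
  {"ax":0.05,"ay":0,"az":0,"x":0.006,"y":-0.003,"z":0,"gripper":-1},
  {"ax":0,"ay":0,"az":0,"x":0,"y":0,"z":0.04,"gripper":-1},
  {"ax":0,"ay":0,"az":0,"x":0,"y":0,"z":0.03,"gripper":-1},
  {"ax":0,"ay":0,"az":0,"x":0,"y":0,"z":0.015,"gripper":-1},
  {"ax":0,"ay":0,"az":0,"x":0,"y":0,"z":0.01,"gripper":-1},
  {"ax":0,"ay":0,"az":0,"x":0,"y":0,"z":0.01,"gripper":-1},
  {"ax":0,"ay":0,"az":0,"x":0,"y":0,"z":0,"gripper":-1},
])

```text
clock: 7.22
tool_pos: [478.3, -101.1, 171.8]
tool_rot: [-2.131, -2.305, -0.0]
ft_force: [0.1, 0.6, -5.5]
finger_gap: 7.4
grasp_force: 59.1
```

```bash
python3 - <<'E'
from h import *
go([479.2,-101.2,149],4.5)
E
```

```text
t 7.22 pos [ 478.3 -101.1  171.8] head 4.51 turn shares [-0.012 -0.017  0.001] shift shares [-0.0006  0.003   0.0759] F [ 0.1  0.6 -5.5] gap 7.4 grip 59.1 q6 -0.43
```

Call:
carry_out([
  {"ax":0,"ay":0,"az":0,"x":0,"y":0,"z":0.01,"gripper":-1},
  {"ax":0,"ay":0,"az":0,"x":0,"y":0,"z":0.01,"gripper":-1},
  {"ax":0,"ay":0,"az":0,"x":0,"y":0,"z":0,"gripper":-1},
])

```text
clock: 7.47
tool_pos: [478.2, -101.1, 165.8]
tool_rot: [-2.131, -2.305, -0.001]
ft_force: [0.4, 0.5, -5.4]
finger_gap: 6.5
grasp_force: 59.2
```

```bash
python3 - <<'E'
from h import *
go([479.2,-101.2,149],4.5)
print(robot.sense()["wrist_torque"])
E
```

```text
t 7.47 pos [ 478.2 -101.1  165.8] head 4.5 turn shares [-0.011 -0.017 -0.001] shift shares [-0.0005  0.0033  0.0559] F [ 0.4  0.5 -5.4] gap 6.5 grip 59.2 q6 -0.43
[ 0.01265548 -0.00238093  0.01391919]
```

Going in freely.

Call:
carry_out([
  {"ax":0,"ay":0,"az":0,"x":0,"y":0,"z":0.015,"gripper":-1},
  {"ax":0,"ay":0,"az":0,"x":0,"y":0,"z":0.015,"gripper":-1},
  {"ax":0,"ay":0,"az":0,"x":0,"y":0,"z":0.01,"gripper":-1},
  {"ax":0,"ay":0,"az":0,"x":0,"y":0,"z":0.008,"gripper":-1},
  {"ax":0,"ay":0,"az":0,"x":0,"y":0,"z":0,"gripper":-1},
])

```text
clock: 7.88
tool_pos: [478.0, -101.0, 151.1]
tool_rot: [-2.131, -2.305, -0.0]
ft_force: [0.5, -1.0, -4.1]
finger_gap: 6.8
grasp_force: 59.3
```

```bash
python3 - <<'E'
from h import *
go([479.2,-101.2,149],4.5)
print(robot.sense()["wrist_torque"])
E
```

```text
t 7.88 pos [ 478.  -101.   151.1] head 4.5 turn shares [-0.017 -0.019 -0.   ] shift shares [-0.0009  0.0039  0.007 ] F [ 0.5 -1.  -4.1] gap 6.8 grip 59.3 q6 -0.43
[-0.02302101 -0.03056216 -0.04723056]
```

Call:
carry_out([
  {"ax":0,"ay":0,"az":0,"x":0,"y":0,"z":0.006,"gripper":-1},
  {"ax":0,"ay":0,"az":0,"x":0,"y":0,"z":0.004,"gripper":-1},
  {"ax":0,"ay":0,"az":0,"x":0,"y":0,"z":0,"gripper":-1},
])

```text
clock: 8.13
tool_pos: [478.7, -101.3, 149.2]
tool_rot: [-2.132, -2.306, -0.001]
ft_force: [-0.6, -0.6, -3.8]
finger_gap: 7.0
grasp_force: 59.6
```

```bash
python3 - <<'E'
from h import *
go([479.2,-101.2,149],4.5)
print(robot.sense()["wrist_torque"])
E
```

```text
t 8.13 pos [ 478.7 -101.3  149.2] head 4.5 turn shares [ 0.001 -0.011  0.   ] shift shares [0.0002 0.0017 0.0005] F [-0.6 -0.6 -3.8] gap 7.0 grip 59.6 q6 -0.43
[0.04632814 0.03446381 0.00443174]
```

Call:
carry_out([
  {"ax":0,"ay":0,"az":0,"x":0,"y":0,"z":0.006,"gripper":-1},
  {"ax":0,"ay":0,"az":0,"x":0,"y":0,"z":0,"gripper":-1},
])

```text
clock: 8.3
tool_pos: [478.8, -101.5, 148.9]
tool_rot: [2.132, 2.307, 0.001]
ft_force: [-2.9, 0.6, 7.5]
finger_gap: 6.9
grasp_force: 61.2
```

```bash
python3 - <<'E'
from h import *
go([479.2,-101.2,149],4.5)
print(robot.sense()["wrist_torque"])
E
```

```text
t 8.3 pos [ 478.8 -101.5  148.9] head 4.5 turn shares [ 0.009 -0.003  0.   ] shift shares [ 0.001   0.0013 -0.0002] F [-2.9  0.6  7.5] gap 6.9 grip 61.2 q6 -0.43
[0.30224379 0.63563119 0.02751317]
```

Bottomed at z=149 as predicted, so I'm releasing and withdrawing upward.

Call:
carry_out([
  {"ax":0,"ay":0,"az":0,"x":0,"y":0,"z":0,"gripper":-0.35},
  {"ax":0,"ay":0,"az":0,"x":0,"y":0,"z":0,"gripper":-0.35},
  {"ax":0,"ay":0,"az":0,"x":0,"y":0,"z":0,"gripper":-0.35},
  {"ax":0,"ay":0,"az":0,"x":0,"y":0,"z":0,"gripper":-0.35},
  {"ax":0,"ay":0,"az":0,"x":0,"y":0,"z":0,"gripper":-0.35},
  {"ax":0,"ay":0,"az":0,"x":0,"y":0,"z":-0.03,"gripper":-0.35},
  {"ax":0,"ay":0,"az":0,"x":0,"y":0,"z":-0.06,"gripper":-0.35},
  {"ax":0,"ay":0,"az":0,"x":0,"y":0,"z":-0.1,"gripper":-0.35},
  {"ax":0,"ay":0,"az":0,"x":0,"y":0,"z":-0.12,"gripper":-0.35},
  {"ax":0,"ay":0,"az":0,"x":0,"y":0,"z":-0.12,"gripper":-0.35},
  {"ax":0,"ay":0,"az":0,"x":0,"y":0,"z":0,"gripper":-0.35},
])

```text
clock: 9.22
tool_pos: [482.4, -102.7, 283.9]
tool_rot: [2.124, 2.298, 0.01]
ft_force: [1.8, -0.3, 0.2]
finger_gap: 27.5
grasp_force: 0.0
```

```bash
python3 - <<'E'
from h import *
s=grab("scene"); t=grab("top"); P=cloud(s)
V=P[(P[...,2]>130)&(P[...,2]<200)&(abs(P[...,0]-482)<12)&(P[...,1]>-175)&(P[...,1]<-35)]
print("platen top z",np.percentile(V[:,2],[90,98,100]),len(V),V[:,1].min(),V[:,1].max())
# sander frame from wheels + slot, grip position (robot frame)
yaw=np.radians(4.5); R=np.array([[np.cos(yaw),-np.sin(yaw)],[np.sin(yaw),np.cos(yaw)]])
slot=np.array([478.8,-103.5]); o=slot-R@[-77,0]; print("sander",o)
piv=o+R@[-10,75]; a0=np.arctan2(-97,127)+yaw
for th in(0,.1,.2,.3,.36,.38,.4): print(th,(piv+160*np.array([np.cos(a0-th),np.sin(a0-th)])).round(1))
print("tangent heading",np.degrees(a0)+90)
for n,c in(("t",t),("s",s)):
    Q=cloud(c); g=c["color"].max(2)<75
    V=Q[g&(Q[...,2]>150)&(Q[...,2]<200)&(Q[...,0]>620)&(Q[...,0]<690)&(abs(Q[...,1]+110)<45)]
    print(n,len(V),(V.min(0)+V.max(0))/2,V.mean(0),V[V[:,2]>190].mean(0))
g0=piv+160*np.array([np.cos(a0),np.sin(a0)])
go([*g0,250],np.degrees(a0)+90)
a=cv2.resize(s["color"][180:300,220:340,::-1],(400,400),interpolation=2);b=cv2.resize(t["color"][150:270,290:410,::-1],(400,400),interpolation=2)
cv2.imwrite("pics/seated.png",np.hstack([a,b]))
E
```

```text
platen top z [178.62885758 181.08162515 182.83588042] 327 -168.3237698120908 -35.1201800580223
sander [555.5626347  -97.45864963]
0 [ 674.1 -110.3]
0.1 [ 664.7 -123.3]
0.2 [ 654.2 -135.3]
0.3 [ 642.4 -146.2]
0.36 [ 634.9 -152.1]
0.38 [ 632.3 -154. ]
0.4 [ 629.7 -155.8]
tangent heading 57.12814966858071Traceback (most recent call last):
  File "<stdin>", line 14, in <module>
    return umr_minimum(a, axis, None, out, keepdims, initial, where)
ValueError: zero-size array to reduction operation minimum which has no identity
```

```bash
python3 - <<'E'
from h import *
s=load("scene"); t=load("top"); Q=cloud(s); c=s
g=c["color"].max(2)<85
V=Q[g&(Q[...,2]>188)&(Q[...,2]<206)&(Q[...,0]>630)&(Q[...,0]<710)&(abs(Q[...,1]+105)<45)]
if len(V): print(len(V),(V.min(0)+V.max(0))/2,V.mean(0),V.max(0)-V.min(0))
print(len(V))
go([674,-110.3,250],57)
a=cv2.resize(s["color"][180:300,220:340,::-1],(400,400),interpolation=2);b=cv2.resize(t["color"][150:270,290:410,::-1],(400,400),interpolation=2)
cv2.imwrite("pics/seated.png",np.hstack([a,b]))
E
```

```text
62 [659.63828346 -96.84684769 196.01161129] [ 673.61115451 -103.97373735  194.53344276] [57.27469474 44.05808018 16.01084097]
62
t 9.32 pos [ 479.5 -101.7  278.2] head 4.5 turn shares [ 0.032  0.022 -8.75 ] shift shares [-0.5594  0.329   0.0941] F [-0.9 -0.  -1.1] gap 27.8 grip 0.0 q6 -0.43
```

View pics/seated.png

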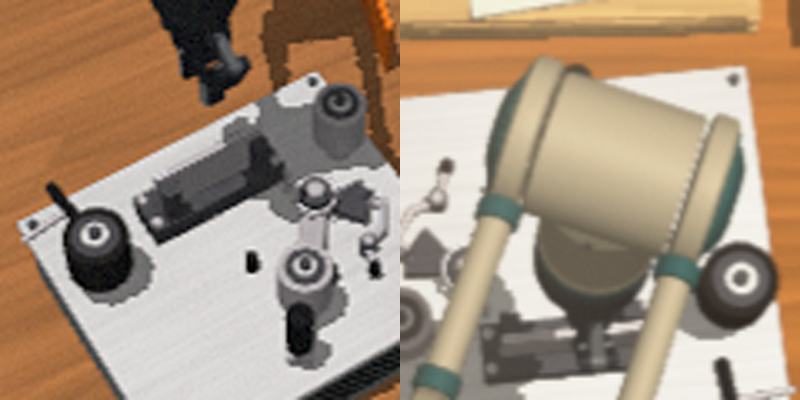

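The platen stands home in the holder (crop (215,185)) and the grip top is at crop (300,310). Next I'll turn and go above the grip.

Call:
carry_out([
  {"ax":0,"ay":0,"az":-0.95,"x":0,"y":0,"z":0,"gripper":0.3},
  {"ax":0,"ay":0,"az":-0.975,"x":0,"y":0,"z":0,"gripper":0.3},
  {"ax":0,"ay":0,"az":-0.975,"x":0,"y":0,"z":0,"gripper":0.3},
  {"ax":0,"ay":0,"az":-0.975,"x":0,"y":0,"z":0,"gripper":0.3},
  {"ax":0,"ay":0,"az":-0.975,"x":0,"y":0,"z":0,"gripper":0.3},
  {"ax":0,"ay":0,"az":-0.975,"x":0,"y":0,"z":0,"gripper":0.3},
  {"ax":0,"ay":0,"az":-0.975,"x":0,"y":0,"z":0,"gripper":0.3},
  {"ax":0,"ay":0,"az":-0.975,"x":0,"y":0,"z":0,"gripper":0.3},
  {"ax":0,"ay":0,"az":-0.975,"x":0,"y":0,"z":0,"gripper":0.3},
  {"ax":0,"ay":0,"az":0,"x":-0.04,"y":0.025,"z":0,"gripper":0.3},
  {"ax":0,"ay":0,"az":0,"x":-0.1,"y":0.058,"z":0,"gripper":0.3},
  {"ax":0,"ay":0,"az":0,"x":-0.1,"y":0.058,"z":0,"gripper":0.3},
  {"ax":0,"ay":0,"az":0,"x":-0.1,"y":0.058,"z":0,"gripper":0.3},
  {"ax":0,"ay":0,"az":0,"x":-0.1,"y":0.058,"z":0,"gripper":0.3},
  {"ax":0,"ay":0,"az":0,"x":-0.08,"y":0.05,"z":0,"gripper":0.3},
  {"ax":0,"ay":0,"az":0,"x":-0.04,"y":0.022,"z":0.1,"gripper":0.3},
  {"ax":0,"ay":0,"az":0,"x":0,"y":0,"z":0,"gripper":0.3},
  {"ax":0,"ay":0,"az":0,"x":0,"y":0,"z":0,"gripper":0.3},
])

```text
clock: 10.82
tool_pos: [671.4, -109.5, 241.8]
tool_rot: [-0.889, -3.003, -0.001]
ft_force: [-0.4, -0.9, 0.4]
finger_gap: 55.5
grasp_force: 0.0
```

```bash
python3 - <<'E'
from h import *
s=load("scene"); print("grip top by scene ray minus bias",plane(s,[[310,273]],196)-[3.3,3.6,0])
go([672,-110,157],57)
s=grab("scene")
cv2.imwrite("pics/grip.png",cv2.resize(s["color"][190:310,240:360,::-1],(500,500),interpolation=2))
E
```

```text
grip top by scene ray minus bias [[ 671.73959322 -107.97930671  196.        ]]
t 10.82 pos [ 671.4 -109.5  241.8] head 57.01 turn shares [-0.02  -0.092  0.002] shift shares [-0.0024 -0.0003  0.2825] F [-0.4 -0.9  0.4] gap 55.5 grip 0.0 q6 -1.26
```

View pics/grip.png

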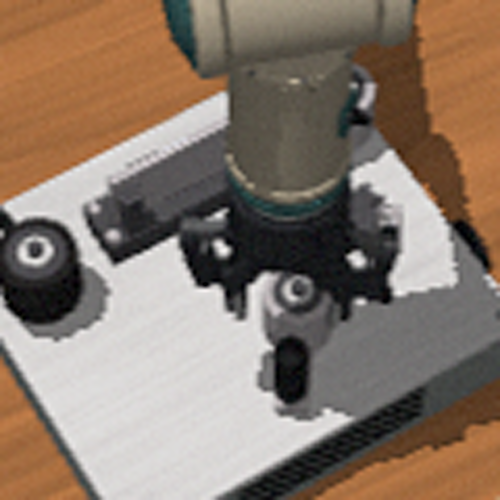

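The fingers at crop (235,290) and (350,300) straddle the line of the grip at (292,370). Descending and closing.

Call:
carry_out([
  {"ax":0,"ay":0,"az":0,"x":-0.002,"y":0.001,"z":0.05,"gripper":0.3},
  {"ax":0,"ay":0,"az":0,"x":0,"y":0,"z":0.07,"gripper":0.3},
  {"ax":0,"ay":0,"az":0,"x":0,"y":0,"z":0.07,"gripper":0.3},
  {"ax":0,"ay":0,"az":0,"x":0,"y":0,"z":0.06,"gripper":0.3},
  {"ax":0,"ay":0,"az":0,"x":0,"y":0,"z":0.03,"gripper":0.3},
  {"ax":0,"ay":0,"az":0,"x":0,"y":0,"z":0,"gripper":0.3},
  {"ax":0,"ay":0,"az":0,"x":0,"y":0,"z":0,"gripper":-1},
  {"ax":0,"ay":0,"az":0,"x":0,"y":0,"z":0,"gripper":-1},
  {"ax":0,"ay":0,"az":0,"x":0,"y":0,"z":0,"gripper":-1},
  {"ax":0,"ay":0,"az":0,"x":0,"y":0,"z":0,"gripper":-1},
  {"ax":0,"ay":0,"az":0,"x":0,"y":0,"z":0,"gripper":-1},
  {"ax":0,"ay":0,"az":0,"x":0,"y":0,"z":0,"gripper":-1},
])

```text
clock: 11.87
tool_pos: [675.1, -109.6, 164.3]
tool_rot: [0.891, 3.009, 0.004]
ft_force: [1.2, 2.5, 5.7]
finger_gap: 22.8
grasp_force: 58.8
```

```bash
python3 - <<'E'
from h import *
go([672.5,-109.3,157],57)
p0=robot.sense()["tool_pos"][:2]
yaw=np.radians(4.5); R=np.array([[np.cos(yaw),-np.sin(yaw)],[np.sin(yaw),np.cos(yaw)]])
a0=np.arctan2(-97,127)+yaw; h=np.radians(57); Tx=np.array([-np.sin(h),np.cos(h)]);Ty=np.array([np.cos(h),np.sin(h)])
f=lambda th:160*np.array([np.cos(a0-th),np.sin(a0-th)])
for th in np.arange(0.04,.381,.04):
    d=f(th)-f(th-.04); print(round(th,2),"row x %.4f y %.4f"%(d@Tx/300,d@Ty/300))
print("target .38",p0+f(.38)-f(0))
E
```

```text
t 11.87 pos [ 675.1 -109.6  164.3] head 57.01 turn shares [0.03  0.023 0.002] shift shares [ 0.0079 -0.004   0.0243] F [1.2 2.5 5.7] gap 22.8 grip 58.8 q6 -1.26
0.04 row x 0.0004 y -0.0213
0.08 row x 0.0012 y -0.0213
0.12 row x 0.0021 y -0.0212
0.16 row x 0.0029 y -0.0211
0.2 row x 0.0038 y -0.0210
0.24 row x 0.0046 y -0.0208
0.28 row x 0.0054 y -0.0206
0.32 row x 0.0063 y -0.0204
0.36 row x 0.0071 y -0.0201
target .38 [ 633.32983342 -153.23477561]
```

Call:
carry_out([
  {"ax":0,"ay":0,"az":0,"x":0.0004,"y":-0.0213,"z":0,"gripper":-1},
  {"ax":0,"ay":0,"az":0,"x":0.0012,"y":-0.0213,"z":0,"gripper":-1},
  {"ax":0,"ay":0,"az":0,"x":0.0021,"y":-0.0212,"z":0,"gripper":-1},
  {"ax":0,"ay":0,"az":0,"x":0.0029,"y":-0.0211,"z":0,"gripper":-1},
  {"ax":0,"ay":0,"az":0,"x":0.0038,"y":-0.021,"z":0,"gripper":-1},
  {"ax":0,"ay":0,"az":0,"x":0.0046,"y":-0.0208,"z":0,"gripper":-1},
  {"ax":0,"ay":0,"az":0,"x":0.0054,"y":-0.0206,"z":0,"gripper":-1},
  {"ax":0,"ay":0,"az":0,"x":0.0063,"y":-0.0204,"z":0,"gripper":-1},
  {"ax":0,"ay":0,"az":0,"x":0.0071,"y":-0.0201,"z":0,"gripper":-1},
  {"ax":0,"ay":0,"az":0,"x":0.002,"y":-0.005,"z":0,"gripper":-1},
  {"ax":0,"ay":0,"az":0,"x":0,"y":0,"z":0,"gripper":-1},
  {"ax":0,"ay":0,"az":0,"x":0,"y":0,"z":0,"gripper":-1},
  {"ax":0,"ay":0,"az":0,"x":0,"y":0,"z":0,"gripper":-1},
  {"ax":0,"ay":0,"az":0,"x":0,"y":0,"z":0,"gripper":-1},
  {"ax":0,"ay":0,"az":0,"x":0,"y":0,"z":0,"gripper":-1},
  {"ax":0,"ay":0,"az":0,"x":0,"y":0,"z":0,"gripper":-1},
])

```text
clock: 13.2
tool_pos: [637.5, -150.2, 164.3]
tool_rot: [0.89, 3.005, 0.011]
ft_force: [6.0, 7.7, 5.1]
finger_gap: 22.8
grasp_force: 59.2
```

```bash
python3 - <<'E'
from h import *
go([634,-152.5,164],57)
st=robot.sense(); print("dq",abs(st["dq"]).max())
s=grab("scene"); P=cloud(s)
piv0=np.array([555.6,-97.5]); yaw=np.radians(4.5); R=np.array([[np.cos(yaw),-np.sin(yaw)],[np.sin(yaw),np.cos(yaw)]])
piv=piv0+R@[-10,75]; d=st["tool_pos"][:2]-piv; print("arm angle",np.arctan2(-97,127)+yaw-np.arctan2(d[1],d[0]),np.hypot(*d))
cv2.imwrite("pics/end.png",cv2.resize(s["color"][190:310,230:350,::-1],(560,560),interpolation=2))
E
```

```text
t 13.2 pos [ 637.5 -150.2  164.3] head 57.01 turn shares [0.087 0.053 0.001] shift shares [ 0.0057 -0.0126  0.001 ] F [6.  7.7 5.1] gap 22.8 grip 59.2 q6 -1.34
dq 0.0010899096298861658
arm angle 0.3400683442667778 160.0497821068912
```

View pics/end.png

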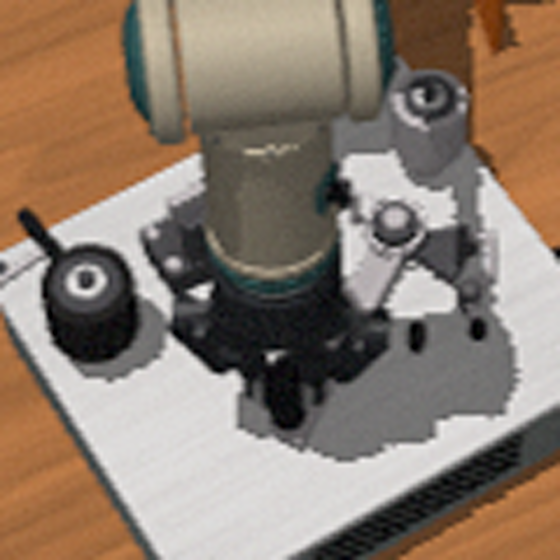

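The picture shows the fingers still on the grip at (285,395). The arm is swung back about 0.34 rad and the wrist carries about 10 N of spring load. It is still and clear of the catch, so I'm handing in.

```bash
python3 -c "
from plant import robot
print(robot.hand_in())"
```

```text
the job is handed in; nothing more can be done
None
```

I've handed the job in, but no verdict came back: the platen bottomed in the holder slot and was let go, and the gripper still holds the tensioner by its grip at about 0.34 rad, past the click and clear of the catch.

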